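# Close up the small-parts chest on the repair bench

### The job

Close up the grey small-parts chest: with its lid still standing open, push both drawers fully home (either one first), then swing the lid down until it lies fully shut, without slamming it. Push with the fingertips on the outside of the drawer fronts and of the lid only; do not take hold of anything, do not reach into the drawers or touch the lid's inner side, and leave the loose parts and tools around the chest where they are.

Things in the scene. Friction and masses are not known exactly. Their poses are not given: they have to be found in the camera images.
- chest: grey painted sheet-metal parts chest, fixed to the bench, 150 mm deep (x), 320 mm wide (y), 98 mm high without the lid. Origin: centre of its underside, on the bench. Its x axis points from its front (with the drawers, towards the robot) to its rear, y to the left seen from the robot, z up. The two drawers lie side by side; above them is a shallow open tray of sockets that the lid covers
- wide_drawer (a joint): opening of the wide left drawer (m): 0 = fully home, grows as it comes out along the chest's -x; starts 0.03 to 0.075, stop at 0.10. Friction about 2 N, no spring or latch; it stays where it is left and stops hard at 0. Behind its front is a black plastic tray with dividers, bearings and brass pins, not to be touched
- wide_drawer_front (a point): centre of the outer face of the wide drawer's flat front, which is 196 mm wide, 54 mm high (10 to 64 mm above the bench) and 12 mm thick, plain grey, with no handle but a small flat paper label; moves with the drawer; axes as the chest's. Fully home, this face stands 12 mm proud of the chest's front, 87 mm ahead of the chest's origin
- narrow_drawer (a joint): opening of the narrow right drawer (m), in the same way as the wide drawer
- narrow_drawer_front (a point): centre of the outer face of the narrow drawer's front, 118 mm wide, otherwise the same as the wide one's
- lid (a joint): angle of the lid (rad): 0 = shut and level on the chest; grows as it opens upward and to the rear; starts 0.9 to 1.25. A stiff hinge holds it at any angle; about 3 N or less at its free edge moves it down
- lid_hinge (a point): middle of the lid's hinge line, on the chest's rear top edge, 98 mm above the bench and 75 mm behind the chest's origin; the hinge line runs along the chest's y; turns with the lid: x from the free edge to the hinge, z out of its outer face
- lid_edge (a point): middle of the lid's free edge, on its outer face (top when shut). The lid is a plain flat grey panel 156 mm from hinge to free edge, 324 mm wide, 6 mm thick, without a handle, lined with a black plastic sheet on its inner side (not to be touched); its outer face lies 6 mm from the hinge line on the upper, rear side. Axes as lid_hinge
- armature: bystander: electric motor armature standing on end, 52 mm across, 121 mm high, about 235 mm left of the chest's middle; origin at the centre of its foot
- chuck: bystander: dark steel drill chuck standing, 42 mm across, 62 mm high, to the right of the narrow drawer; origin at the centre of its foot
- grease_jar: bystander: jar, 68 mm across, 60 mm high, left of the chest; origin at the centre of its foot
- oil_bottle: bystander: white bottle, 52 mm across, 130 mm high, right of the chest; origin at the centre of its foot
- screwdriver: bystander: black-handled screwdriver lying on the bench in front of the drawers, under 40 mm high; origin at its middle, its length along its x
- bearing: bystander: steel ball bearing ring, 52 mm across, 14 mm high, behind the chest; origin at the centre of its underside
- gear: bystander: small steel gear, 46 mm across, 26 mm high, in front of the narrow drawer; origin at the centre of its underside

How it is judged:
By the outcome, as a careful person would: the job done as asked, in the order asked, and still so for the second after the job is handed in, with the robot touching nothing.
It also fails if it takes over 58 s, if anything falls off the work surface, if the arm or the gripper's body presses on something with over 40 N, if the wrist force passes 120 N, or if a joint passes its speed limit or range.

### The arm

A 7-joint arm with a two-finger parallel gripper is mounted at the origin on the work surface. World frame = base frame: x ahead of the robot, y to its left, z up, the work surface at z = 0. Lengths are in m, angles in rad, forces in N, time in s.
With the tool pointing down it reaches from about 0.425 to 0.875 m from the base axis. Payload 4.7 kg.
Tool frame: the origin (TCP) lies at the very end of the fingers, on their centre line; the grasp point (between the pads) lies 19 mm behind it; z points along the fingers, y is the line along which they close (so a half turn about z gives the same grasp; the last joint's range is limited). The gripper opens to 87 mm and grips with 3 to 60 N. Pads are 19 mm wide; open, the fingers measure 117 mm over their backs; the gripper's body (75 mm by 190 mm) begins 51 mm behind the grasp point.
Start: joints at [1.255, 0.321, -0.07, 1.45, 0.023, 1.371, -0.057], TCP at [0.21, -0.615, 0.223] pointing down, gripper open.
Joint ranges: [-2.86, 2.86], [-0.3, 2.09], [-1.38, 1.24], [0.06, 2.45], [-1.56, 4.7], [0.09, 2.05], [-2.69, 2.69]. Speed limits (rad/s): [2.57, 2.57, 3.14, 3.14, 3.14, 3.14, 3.14].

### API

Orientations are given as a rotation vector (axis times angle).
In Python, from bench import ctrl, get_image, job gives the robot as it stands.
- The arm moves only by the shell command python3 -m crank 'ROWS' [FORCE]. ROWS is JSON, a list that holds one entry, the list of rows, each a list of 5 numbers: the shift along the tool's x, y, z in mm, then the turn about the tool's z in rad, then the closure, from -1 (fully open) to 1 (shut), so that 0 is half open. A call has 1 to 10 rows; each row shifts and turns the commanded pose from where the row before left it, along the tool's axes as they then stand; what a row does not reach is not made up. A row lasts 1/12 s, in which the tool goes at most 41.7 mm and 7.16 degrees, less where a joint would pass 70% of its speed; a pose out of reach is approached as far as the arm can. A call with a gripper value outside its range is refused whole. The fingers move at their own pace and stop on an object; FORCE is the grip in N (left out, the last holds). Time passes only in rows, so rows that do not move let the fingers close. It gives the time, the measured TCP pose, the force, the opening and the grip force at its end, in the units of the state.
- ctrl.get_state(): the state, without advancing time (a new reading comes with each control period).
- get_image(name): name is "side" or "top" or "wrist"; returns a dict with "pixels" (480x640x3 uint8, red, green, blue), "fx", "fy", "cx", "cy" (pixels), "k1" (the pictures are not rectified: a ray, as slopes to the right and down, at radius r is drawn at 1 + k1 r^2 times it, then the intrinsics apply), "T" (4x4, takes a point from camera to world coordinates); the wrist camera has in their place "T_tool_cam" (4x4, takes a point from camera to tool coordinates, whose origin is the TCP and whose axes are the flange's). Camera axes: x right, y down, z forward; pixel columns grow to the right and rows downward; lengths in m; the calibration is good to about 2 mm. A picture is of the moment at which its call begins: read the wrist's pose just before it. There is no depth.
- job.close_job(): hands the job in; it is judged then, once.
The state is a dict: "time": time; "joint_positions": joint angles; "qd": joint speeds; "joint_torque": joint torques, N m; "position": TCP position; "tool_rot": TCP orientation; "ft_force": force on the tool from outside, world axes, zero at the start; "torque": the same for the moment, N m; "grip_width": opening from 0.0 (shut) to 1.0 (fully open); "grip_force": force on a finger pad.
Only numpy, scipy, OpenCV 4.12 (cv2) and the standard library are available. Lean on these libraries where they do the work, as an engineer would, in place of code of your own. Each camera call takes 0.05 s, during which the arm holds its last target. There are 200 camera calls.

## Working session

There is one attempt and no reset: what is moved stays moved. The work goes in short steps, Python scripts to look and compute and a shell command to move; the robot and the scene stay as the last step left them, time stands still between calls to the robot, and variables do not carry over. Pictures are saved under pics/ and viewed, at most 10 in all, crops included, and the job is handed in when it is done.

```bash
ls; mkdir -p pics
cat > h.py <<'E'
import numpy as np, cv2, json
from scipy.spatial.transform import Rotation as R
from bench import ctrl, get_image, job
def snap(n,f):
    s=ctrl.get_state(); d=get_image(n); cv2.imwrite('pics/'+f+'.png',cv2.cvtColor(d['pixels'],cv2.COLOR_RGB2BGR))
    np.save('pics/'+f+'.npy',{**d,'s':s},allow_pickle=True); return d
def ray(d,u,v):
    x,y=(u-d['cx'])/d['fx'],(v-d['cy'])/d['fy']
    p=cv2.undistortPoints(np.array([[[u,v]]],float),np.array([[d['fx'],0,d['cx']],[0,d['fy'],d['cy']],[0,0,1]]),np.array([d['k1'],0,0,0,0.]))[0,0]
    T=np.array(d['T']); return T[:3,3],T[:3,:3]@np.r_[p,1]
def onz(d,u,v,z):
    o,r=ray(d,u,v); return o+r*(z-o[2])/r[2]
E
python3 - <<'E'
from h import *
for n in('side','top'):
    d=snap(n,n+'0'); print(n,np.round(d['T'],3).tolist(),d['fx'],d['k1'])
s=ctrl.get_state(); print(s['time'],s['position'],s['tool_rot'],R.from_rotvec(s['tool_rot']).as_matrix().round(3).tolist())
E
```

```text
pics
side [[-0.947, 0.218, -0.236, 0.797], [0.321, 0.66, -0.68, 0.662], [0.008, -0.719, -0.695, 0.705], [0.0, 0.0, 0.0, 1.0]] 477.6990984765275 0.017880996269849545
top [[-0.003, -0.983, 0.185, 0.333], [-1.0, 0.001, -0.008, 0.063], [0.007, -0.185, -0.983, 1.308], [0.0, 0.0, 0.0, 1.0]] 555.3529047793413 0.05641452256717046
0.1 [ 0.21028203 -0.61452774  0.2215648 ] [-3.09731726e+00 -5.15415775e-01  5.83154336e-04] [[0.946, 0.324, -0.001], [0.324, -0.946, 0.002], [-0.0, -0.002, -1.0]]
```

View pics/side0.png

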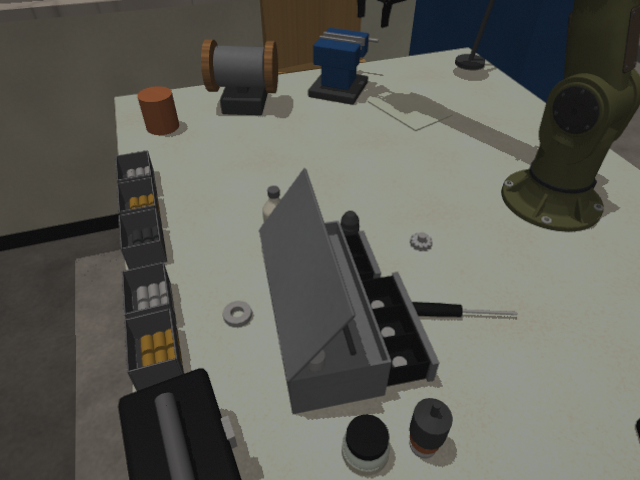

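View pics/top0.png

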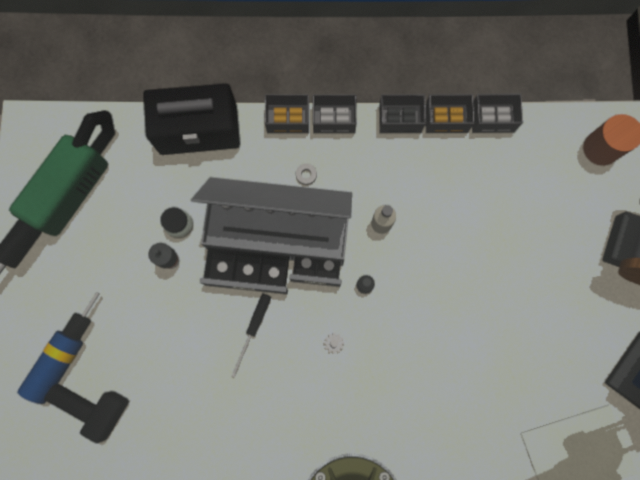

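The side view shows the open lid, with both drawers out and the screwdriver in front of the wide drawer. In the top view the drawer fronts run from (202,287) to (288,292) and from (292,279) to (341,283). The lid free edge is near (196,200) to (351,215). I'll crop for more precise pixel positions.

Run:
```python
import cv2
a=cv2.imread('pics/top0.png')[165:355,140:400]; b=cv2.resize(a,None,fx=3,fy=3,interpolation=cv2.INTER_CUBIC)
cv2.imwrite('pics/c.png',cv2.convertScaleAbs(b,alpha=1.4,beta=20))
a=cv2.imread('pics/side0.png')[160:410,240:450]; b=cv2.resize(a,None,fx=2.4,fy=2.4,interpolation=cv2.INTER_CUBIC)
cv2.imwrite('pics/d.png',cv2.convertScaleAbs(b,alpha=1.4,beta=20))
```

```text
(no output)
```

View pics/c.png

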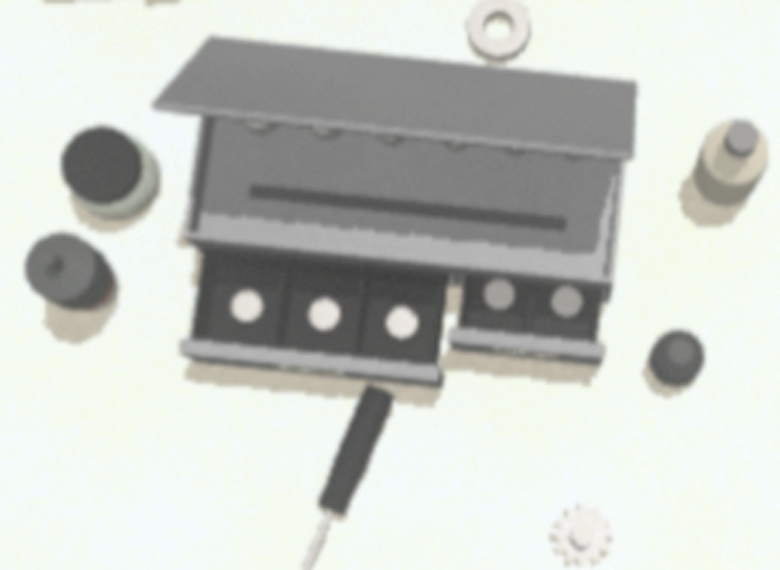

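View pics/d.png

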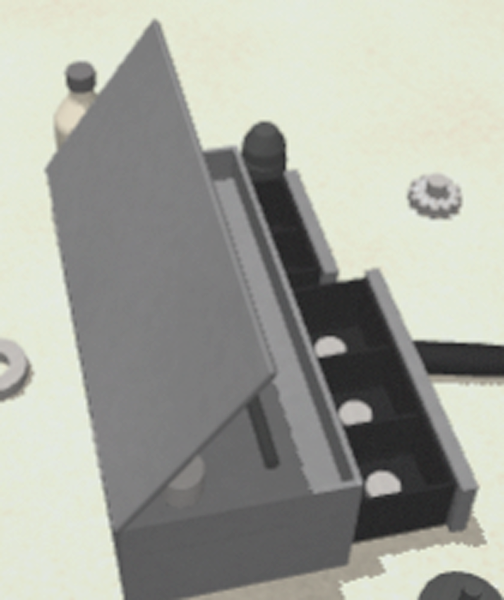

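The lid's free edge corners are at top (192,200) and (351,217), and side (355,316) and (305,168). The wide front's outer top edge runs from (201,283) to (287,291), and the narrow one from (290,280) to (341,284). The screwdriver handle ends at about (266,295), just in front of the wide front's right part.

```bash
cat > m.py <<'E'
from h import *
L=lambda n:np.load(f'pics/{n}0.npy',allow_pickle=True).item()
t,s=L('top'),L('side')
T=lambda x,y:(x/3+140,y/3+165)
S=lambda x,y:(x/2.4+240,y/2.4+160)
def tri(a,b):
    o1,r1=ray(t,*a);o2,r2=ray(s,*b); k=np.linalg.lstsq(np.c_[r1,-r2],o2-o1,rcond=None)[0]
    p,q=o1+r1*k[0],o2+r2*k[1]; return (p+q)/2,np.linalg.norm(p-q)
E
python3 - <<'E'
from m import *
for n,p,z in [('wide L',(184,354),.064),('wide R',(440,379),.064),('nar L',(451,345),.064),('nar R',(602,357),.064),('chest FL',(190,240),.098),('chest FR',(607,283),.098),('hinge L',(210,38),.1),('hinge R',(635,83),.1),('drv end',(378,388),.03),('drv b',(333,515),.03),('tip',(308,570),.01),('gear',(580,535),.02),('chuck',(677,355),.06),('bottle',(740,137),.13),('arm',(55,262),.121),('jar',(102,165),.06)]:
    print(n,onz(t,*T(*p),z).round(3))
a=[('lidL',(157,105),(275,375)),('lidR',(634,153),(157,20)),('FL',(190,240),(358,488)),('wL',(184,354),(463,490)),('wR',(440,379),(378,270)),('nL',(451,345),(329,272)),('nR',(602,357),(293,173)),('hL',(210,38),(115,528)),('hR',(635,83),(48,170))]
for n,p,q in a: print(n,tri(T(*p),S(*q))[0].round(3),round(tri(T(*p),S(*q))[1],4))
E
```

```text
wide L [0.49  0.336 0.064]
wide R [0.471 0.145 0.064]
nar L [0.496 0.137 0.064]
nar R [0.487 0.023 0.064]
chest FL [0.57  0.327 0.098]
chest FR [0.537 0.02  0.098]
hinge L [0.724 0.318 0.1  ]
hinge R [ 0.689 -0.002  0.1  ]
drv end [0.468 0.194 0.03 ]
drv b [0.372 0.227 0.03 ]
tip [0.331 0.247 0.01 ]
gear [0.356 0.04  0.02 ]
chuck [ 0.489 -0.033  0.06 ]
bottle [ 0.64  -0.076  0.13 ]
arm [0.55  0.418 0.121]
jar [0.636 0.405 0.06 ]
lidL [0.637 0.326 0.223] 0.0027
lidR [0.602 0.007 0.227] 0.0032
FL [0.573 0.33  0.086] 0.0013
wL [0.494 0.336 0.053] 0.0072
wR [0.47  0.145 0.06 ] 0.0014
nL [0.501 0.135 0.055] 0.0085
nR [0.488 0.023 0.058] 0.002
hL [0.724 0.317 0.102] 0.001
hR [ 0.69  -0.002  0.098] 0.0007
```

Chest yaw is about -0.107, with its centre near (0.630, 0.166). The wide drawer is open about 70 mm, the narrow one about 41 mm, and the lid angle is about 0.93 rad. First I'll shut the fingers, align the tool and move round.

```bash
python3 -m crank '[[[0,0,-10,0.11,1],[0,0,-10,0.11,1],[0,0,-10,0.11,1],[0,0,-10,0.107,1]]]' 20; python3 -m crank '[[[16,-28,0,0,1],[16,-28,0,0,1],[16,-28,0,0,1],[16,-28,0,0,1],[16,-28,0,0,1],[16,-28,0,0,1],[16,-28,0,0,1],[16,-28,0,0,1],[16,-28,0,0,1],[16,-28,0,0,1]]]'
```

```text
time: 0.43
position: [0.2103, -0.6147, 0.2623]
tool_rot: [-3.135, 0.177, 0.001]
ft_force: [-0.6, -1.1, 0.5]
grip_width: 0.783
grip_force: 0.0
time: 1.27
position: [0.4, -0.3521, 0.2622]
tool_rot: [-3.137, 0.168, 0.001]
ft_force: [0.6, -0.2, 0.5]
grip_width: 0.043
grip_force: 0.0
```

```bash
python3 -m crank '[[[3,-36,0,0,1],[3,-36,0,0,1],[3,-36,0,0,1],[3,-36,0,0,1],[3,-36,0,0,1],[3,-36,0,0,1],[3,-36,0,0,1],[3,-36,0,0,1],[3,-36,0,0,1],[3,-36,0,0,1]]]'; python3 -m crank '[[[-7,-34,0,0,1],[-7,-34,0,0,1],[-7,-34,0,0,1],[-7,-34,0,0,1],[-7,-34,0,0,1],[-7,-34,0,0,1],[-6,-34,0,0,1],[0,0,0,0,1]]]'
python3 - <<'E'
from h import *
d=snap('wrist','w1'); print(np.round(d['T_tool_cam'],3).tolist())
E
```

```text
time: 2.1
position: [0.4676, 0.0027, 0.2624]
tool_rot: [3.136, -0.169, -0.0]
ft_force: [-0.1, -0.6, -0.7]
grip_width: 0.005
grip_force: 0.0
time: 2.77
position: [0.4427, 0.2507, 0.2627]
tool_rot: [-3.133, 0.151, 0.002]
ft_force: [-0.8, 0.5, -0.2]
grip_width: 0.005
grip_force: 0.0
[[-0.0, -0.964, -0.265, 0.072], [1.0, -0.0, 0.0, -0.001], [-0.0, -0.265, 0.964, -0.163], [0.0, 0.0, 0.0, 1.0]]
```

View pics/w1.png

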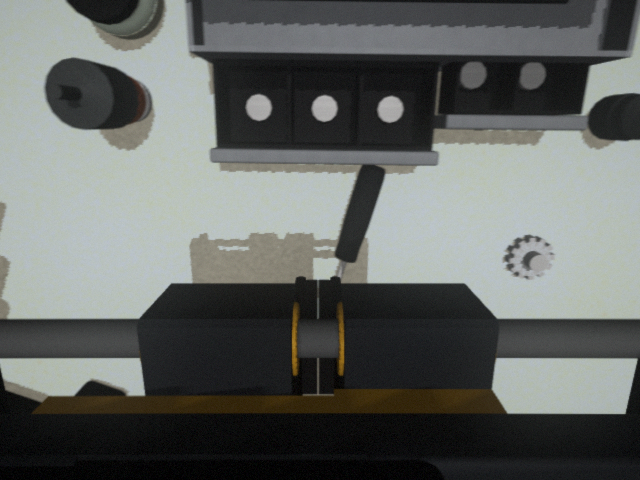

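The wrist view shows both fronts clear: the wide one from (211,155) to (437,158), the narrow one at about (440–588,120). The screwdriver is just right of the wide front's middle. The camera sits 72 mm ahead of the fingers and could come near the lid edge, so I'll check whether a half turn is within joint range.

Run:
```python
from h import *
d=np.load('pics/w1.npy',allow_pickle=True).item(); s=d['s']
print(np.round(s['joint_positions'],3).tolist())
M=np.eye(4);M[:3,:3]=R.from_rotvec(s['tool_rot']).as_matrix();M[:3,3]=s['position'];d['T']=M@d['T_tool_cam']
for p in [(212,162),(437,164),(440,129),(588,130)]: print(onz(d,*p,.064).round(3))
print(onz(d,190,50,.098).round(3),onz(d,633,57,.098).round(3),onz(d,370,172,.03).round(3),onz(d,345,258,.03).round(3))
```

```text
[0.333, 0.047, -0.914, 1.709, 0.033, 1.402, -2.253]
[0.491 0.339 0.064]
[0.471 0.147 0.064]
[0.5   0.144 0.064]
[0.487 0.021 0.064]
[0.574 0.333 0.098] [0.538 0.014 0.098] [0.465 0.201 0.03 ] [0.382 0.231 0.03 ]
```

```bash
python3 -m crank '[[[0,0,0,0.11,1],[0,0,0,0.11,1]]]'; python3 -c "
from h import *
print(np.round(ctrl.get_state()['joint_positions'],3))"
```

```text
time: 2.98
position: [0.4456, 0.2418, 0.262]
tool_rot: [3.097, -0.52, -0.001]
ft_force: [0.3, -0.4, -0.4]
grip_width: 0.008
grip_force: 0.0
[ 0.333  0.043 -0.897  1.712  0.035  1.404 -2.473]
```

```bash
A='x'; python3 -m crank '[[[0,0,0,-0.12,1],[0,0,0,-0.12,1],[0,0,0,-0.12,1],[0,0,0,-0.12,1],[0,0,0,-0.12,1],[0,0,0,-0.12,1],[0,0,0,-0.12,1],[0,0,0,-0.12,1],[0,0,0,-0.12,1],[0,0,0,-0.12,1]]]'; python3 -m crank '[[[0,0,0,-0.12,1],[0,0,0,-0.12,1],[0,0,0,-0.12,1],[0,0,0,-0.12,1],[0,0,0,-0.12,1],[0,0,0,-0.12,1],[0,0,0,-0.12,1],[0,0,0,-0.12,1],[0,0,0,-0.12,1],[0,0,0,-0.12,1]]]'; python3 -m crank '[[[0,0,0,-0.12,1],[0,0,0,-0.12,1],[0,0,0,-0.12,1],[0,0,0,-0.12,1],[0,0,0,-0.12,1],[0,0,0,-0.12,1],[0,0,0,-0.12,1],[0,0,0,-0.12,1],[0,0,0,0,1]]]'; python3 -c "
from h import *
s=ctrl.get_state();print(np.round(s['joint_positions'],3),R.from_rotvec(s['tool_rot']).as_matrix().round(3)[:,:2].T)"
```

```text
time: 3.82
position: [0.4458, 0.2411, 0.2621]
tool_rot: [2.844, 1.333, -0.002]
ft_force: [-0.0, -0.0, -0.4]
grip_width: 0.006
grip_force: 0.0
time: 4.65
position: [0.4459, 0.2411, 0.2621]
tool_rot: [1.595, 2.707, -0.002]
ft_force: [-0.4, 0.6, 0.6]
grip_width: 0.003
grip_force: 0.0
time: 5.4
position: [0.4459, 0.2412, 0.2621]
tool_rot: [-0.169, -3.137, 0.002]
ft_force: [-0.5, -0.2, 0.8]
grip_width: 0.002
grip_force: 0.0
[ 0.451  0.054 -1.02   1.71   0.048  1.405  0.886] [[-0.994  0.108  0.   ]
 [ 0.108  0.994 -0.001]]
```

```bash
python3 -m crank '[[[0,4,35,0,1],[0,4,35,0,1],[0,4,35,0,1],[0,0,35,0,1],[0,0,35,0,1],[0,0,25,0,1],[0,0,12,0,1],[0,0,0,0,1]]]'; python3 -m crank '[[[-5,0,0,0,1],[-5,0,0,0,1],[-5,0,0,0,1],[-5,0,0,0,1],[-5,0,0,0,1],[-5,0,0,0,1],[-5,0,0,0,1],[0,0,0,0,1]]]'
```

```text
time: 6.07
position: [0.4451, 0.2529, 0.0478]
tool_rot: [-0.175, -3.132, 0.004]
ft_force: [-0.0, -1.4, -0.3]
grip_width: 0.011
grip_force: 0.0
time: 6.73
position: [0.4831, 0.2507, 0.0507]
tool_rot: [0.172, 3.136, 0.001]
ft_force: [0.0, 0.5, 0.2]
grip_width: 0.005
grip_force: 0.0
```

```bash
python3 -m crank '[[[-5,0,0,0,1],[-5,0,0,0,1],[-5,0,0,0,1],[-5,0,0,0,1],[-5,0,0,0,1]]]'; python3 -m crank '[[[-5,0,0,0,1],[-5,0,0,0,1],[-5,0,0,0,1],[-5,0,0,0,1],[0,0,0,0,1]]]'; python3 -m crank '[[[-2,0,0,0,1],[-2,0,0,0,1]]]';  python3 -m crank '[[[-2,0,0,0,1],[0,0,0,0,1]]]'
```

```text
time: 7.15
position: [0.5069, 0.2482, 0.0504]
tool_rot: [-0.171, -3.137, 0.0]
ft_force: [-2.0, 0.2, 0.5]
grip_width: 0.003
grip_force: 1.1
time: 7.57
position: [0.5281, 0.2455, 0.0505]
tool_rot: [0.172, 3.136, 0.0]
ft_force: [-0.9, 0.3, 0.3]
grip_width: 0.01
grip_force: 0.0
time: 7.73
position: [0.5303, 0.2453, 0.0505]
tool_rot: [-0.171, -3.136, 0.001]
ft_force: [-2.7, -0.6, 0.9]
grip_width: 0.004
grip_force: 1.1
time: 7.9
position: [0.5328, 0.2451, 0.0505]
tool_rot: [0.171, 3.137, -0.0]
ft_force: [-0.7, -0.1, -0.0]
grip_width: 0.004
grip_force: 0.3
```

Force is about 2 N, so it is sliding. I'll push on in small steps until it stops.

```bash
python3 -m crank '[[[-2,0,0,0,1],[-2,0,0,0,1]]]'; python3 -m crank '[[[-1,0,0,0,1],[-1,0,0,0,1]]]';python3 -m crank '[[[-1,0,0,0,1],[0,0,0,0,1]]]';python3 -m crank '[[[-1,0,0,0,1],[0,0,0,0,1]]]'
```

```text
time: 8.07
position: [0.5362, 0.2447, 0.0505]
tool_rot: [-0.17, -3.137, 0.001]
ft_force: [-2.6, -0.5, 0.8]
grip_width: 0.008
grip_force: 1.1
time: 8.23
position: [0.5385, 0.2445, 0.0505]
tool_rot: [-0.171, -3.137, 0.001]
ft_force: [-1.8, -0.7, 0.6]
grip_width: 0.004
grip_force: 1.0
time: 8.4
position: [0.5396, 0.2444, 0.0505]
tool_rot: [0.171, 3.137, -0.0]
ft_force: [-1.2, -0.0, -0.4]
grip_width: -0.0
grip_force: 0.6
time: 8.57
position: [0.5405, 0.2443, 0.0504]
tool_rot: [0.171, 3.137, -0.0]
ft_force: [-2.2, -0.0, -0.1]
grip_width: 0.001
grip_force: 0.7
```

```bash
for i in 1; do python3 -m crank '[[[-1,0,0,0,1],[0,0,0,0,1]]]'; python3 -m crank '[[[-1,0,0,0,1],[0,0,0,0,1]]]';python3 -m crank '[[[-1,0,0,0,1],[0,0,0,0,1]]]';python3 -m crank '[[[-1,0,0,0,1],[0,0,0,0,1]]]'; done | egrep 'pos|ft'
```

```text
position: [0.5407, 0.2443, 0.0504]
ft_force: [-4.3, -1.3, 2.3]
position: [0.5407, 0.2444, 0.0504]
ft_force: [-7.6, -2.6, 4.1]
position: [0.5408, 0.2444, 0.0504]
ft_force: [-9.5, -1.7, 6.4]
position: [0.5408, 0.2444, 0.0504]
ft_force: [-11.2, -3.3, 7.5]
```

The wide drawer is home at the predicted position. Now I'll back off, lift, go across to the narrow one and push.

```bash
(python3 -m crank '[[[5,0,0,0,1],[15,0,0,0,1],[25,0,-5,0,1],[28,0,-15,0,1],[0,-15,-10,0,1],[0,-30,0,0,1],[0,-35,0,0,1],[0,-35,0,0,1],[0,-30,0,0,1],[0,-20,0,0,1]]]';python3 -m crank '[[[0,-1,15,0,1],[0,0,15,0,1],[0,0,0,0,1]]]';python3 -m crank '[[[-5,0,0,0,1],[-5,0,0,0,1],[-5,0,0,0,1],[-5,0,0,0,1],[-5,0,0,0,1],[-5,0,0,0,1],[0,0,0,0,1]]]') |egrep 'pos|ft'
```

```text
position: [0.4548, 0.0844, 0.0808]
ft_force: [0.9, -0.9, 1.6]
position: [0.4532, 0.0859, 0.049]
ft_force: [-1.8, -0.5, -0.2]
position: [0.4847, 0.0838, 0.0507]
ft_force: [0.3, -0.9, 0.5]
```

```bash
(python3 -m crank '[[[-5,0,0,0,1],[-5,0,0,0,1],[-5,0,0,0,1],[-5,0,0,0,1],[-5,0,0,0,1],[-4,0,0,0,1],[-2,0,0,0,1]]]';python3 -m crank '[[[-2,0,0,0,1],[-2,0,0,0,1]]]';python3 -m crank '[[[-1,0,0,0,1],[-1,0,0,0,1]]]';python3 -m crank '[[[-1,0,0,0,1],[-1,0,0,0,1]]]';python3 -m crank '[[[-1,0,0,0,1],[-1,0,0,0,1]]]') |egrep 'pos|ft'
```

```text
position: [0.515, 0.0803, 0.0504]
ft_force: [-2.7, 0.4, -0.2]
position: [0.5183, 0.0799, 0.0504]
ft_force: [-2.5, 1.8, -0.2]
position: [0.5203, 0.0797, 0.0504]
ft_force: [-2.9, 1.2, -0.5]
position: [0.5222, 0.0794, 0.0505]
ft_force: [-2.8, 0.9, -0.7]
position: [0.5225, 0.0794, 0.0504]
ft_force: [-9.1, 0.7, 6.3]
```

```bash
(python3 -m crank '[[[-1,0,0,0,1],[0,0,0,0,1]]]'; python3 -m crank '[[[6,0,0,0,1],[18,0,0,0,1],[25,0,-5,0,1],[16,0,-25,0,1],[0,0,-35,0,1],[0,0,-35,0,1],[0,0,-35,0,1],[0,0,-35,0,1],[0,0,-35,0,1],[0,0,-35,0,1]]]';python3 -m crank '[[[0,0,-10,0,1],[-25,16,0,0,1],[-30,18,0,0,1],[-30,18,0,0,1],[-30,18,0,0,1],[-30,18,0,0,1],[-18,10,0,0,1],[0,0,0,0,1]]]';python3 - <<'E'
from h import *
print('pos',ctrl.get_state()['time'])
snap('top','top1');snap('side','side1')
a=cv2.imread('pics/top1.png')[165:325,150:380];b=cv2.imread('pics/side1.png')[40:400,220:460]
a=cv2.resize(a,None,fx=1.75,fy=1.75);b=cv2.resize(b,None,fx=1.6,fy=1.6)
c=np.zeros((580,800,3),np.uint8);c[:a.shape[0],:a.shape[1]]=a;c[:b.shape[0],410:410+b.shape[1]]=b
cv2.imwrite('pics/e.png',cv2.convertScaleAbs(c,alpha=1.4,beta=15))
E
) |egrep 'pos|ft'
```

```text
position: [0.5225, 0.0794, 0.0504]
ft_force: [-9.4, 1.1, 8.2]
position: [0.4613, 0.0858, 0.2931]
ft_force: [-0.0, 0.0, -0.3]
position: [0.6366, 0.1673, 0.2979]
ft_force: [-1.0, -1.1, -1.7]
pos 13.8167
```

View pics/e.png

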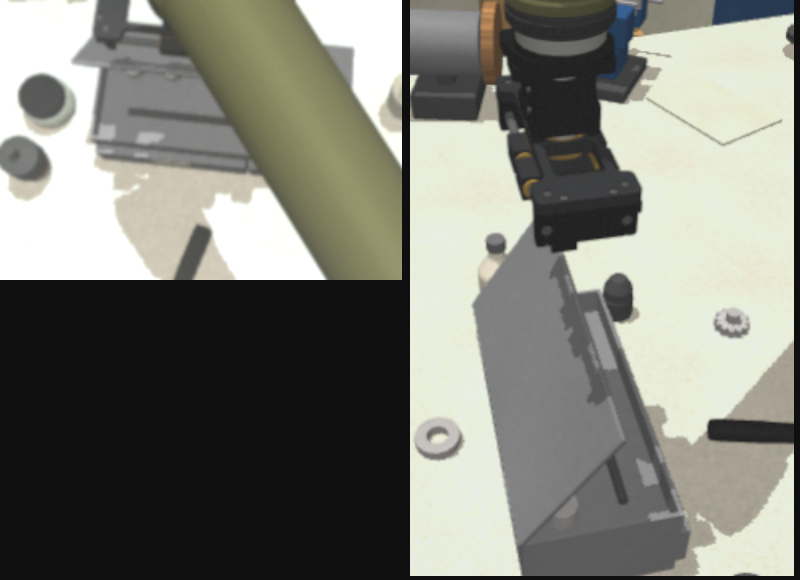

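Both fronts sit close to the chest, the side view at (680,540) shows no gap, and the lid has not moved. I'll go down onto its outer face and work out the arc steps.

```bash
(python3 -m crank '[[[6,0,0,0,1],[-6,0,20,0,1],[-6,0,25,0,1],[0,0,25,0,1],[0,0,0,0,1]]]') |egrep 'pos|ft'; python3 -c "
import numpy as np
a=np.linspace(.96,0,13);r=128
print(np.c_[a,75-r*np.cos(a)+6*np.sin(a)+9.5,98+r*np.sin(a)+6*np.cos(a)].round(2))"
```

```text
position: [0.6365, 0.1624, 0.2264]
ft_force: [-0.6, -1.5, -0.6]
[[ 9.6000e-01  1.6000e+01  2.0630e+02]
 [ 8.8000e-01  7.5700e+00  2.0048e+02]
 [ 8.0000e-01 -3.7000e-01  1.9400e+02]
 [ 7.2000e-01 -7.7700e+00  1.8691e+02]
 [ 6.4000e-01 -1.4590e+01  1.7925e+02]
 [ 5.6000e-01 -2.0760e+01  1.7108e+02]
 [ 4.8000e-01 -2.6260e+01  1.6243e+02]
 [ 4.0000e-01 -3.1060e+01  1.5337e+02]
 [ 3.2000e-01 -3.5110e+01  1.4396e+02]
 [ 2.4000e-01 -3.8410e+01  1.3425e+02]
 [ 1.6000e-01 -4.0910e+01  1.2432e+02]
 [ 8.0000e-02 -4.2610e+01  1.1421e+02]
 [ 0.0000e+00 -4.3500e+01  1.0400e+02]]
```

```bash
(python3 -m crank '[[[0,0,0,0,1]]]';python3 -m crank '[[[-6,0,5,0,1],[0,0,0,0,1]]]';python3 -m crank '[[[0,0,4,0,1],[0,0,0,0,1]]]')|egrep 'pos|ft|rot'; python3 -c "
from h import *
print(np.round(ctrl.get_state()['joint_positions'],3))"
```

```text
position: [0.6381, 0.1639, 0.2307]
tool_rot: [-0.172, -3.136, 0.003]
ft_force: [0.6, 0.3, 0.5]
position: [0.6465, 0.1641, 0.2271]
tool_rot: [0.172, 3.134, 0.0]
ft_force: [0.2, -0.5, -0.4]
position: [0.6454, 0.1647, 0.2219]
tool_rot: [0.171, 3.136, 0.0]
ft_force: [-0.4, -0.9, 0.0]
[ 0.384  0.525 -0.971  1.382  0.43   1.454  0.89 ]
```

```bash
(python3 -m crank '[[[0,0,4,0,1],[0,0,4,0,1],[0,0,0,0,1]]]';python3 -m crank '[[[0,0,3,0,1],[0,0,3,0,1]]]';python3 -m crank '[[[0,0,3,0,1],[0,0,3,0,1]]]')|egrep 'pos|ft'
```

```text
position: [0.6448, 0.1646, 0.2125]
ft_force: [0.5, -0.7, 0.3]
position: [0.6458, 0.1648, 0.2078]
ft_force: [1.2, 0.5, 3.2]
position: [0.6459, 0.1647, 0.202]
ft_force: [1.7, 0.6, 2.5]
```

```bash
(python3 -m crank '[[[4,0,3.5,0,1],[4,0,3.5,0,1],[3.7,0,3.5,0,1],[3.7,0,3.5,0,1],[3.4,0,4,0,1],[3.4,0,4,0,1],[3,0,4,0,1],[3,0,4,0,1]]]';python3 -m crank '[[[2.8,0,4.3,0,1],[2.8,0,4.3,0,1],[2.4,0,4.5,0,1],[2.4,0,4.5,0,1],[2,0,4.7,0,1],[2,0,4.7,0,1]]]';python3 -m crank '[[[1.6,0,4.8,0,1],[1.6,0,4.8,0,1],[1.2,0,4.9,0,1],[1.2,0,4.9,0,1],[0.8,0,4.5,0,1],[0,0,0,0,1]]]')|egrep 'pos|ft'
```

```text
position: [0.6167, 0.1678, 0.171]
ft_force: [0.1, 0.2, 3.1]
position: [0.6026, 0.1693, 0.1439]
ft_force: [0.3, -0.2, 2.3]
position: [0.5961, 0.1698, 0.1193]
ft_force: [0.3, 1.2, 0.3]
```

```bash
(python3 -m crank '[[[0,0,2,0,1],[0,0,2,0,1],[0,0,2,0,1],[0,0,2,0,1]]]';python3 -m crank '[[[0,0,1,0,1],[0,0,1,0,1],[0,0,1,0,1],[0,0,1,0,1]]]';python3 -m crank '[[[0,0,1,0,1],[0,0,1,0,1]]]';python3 -m crank '[[[0,0,1,0,1],[0,0,1,0,1]]]';python3 -m crank '[[[0,0,1,0,1],[0,0,1,0,1]]]')|egrep 'pos|ft'
```

```text
position: [0.5966, 0.1699, 0.1126]
ft_force: [-0.6, -0.3, 2.6]
position: [0.5966, 0.1699, 0.1086]
ft_force: [-1.3, -1.3, 2.5]
position: [0.5966, 0.17, 0.1066]
ft_force: [-2.3, 0.1, 1.6]
position: [0.5965, 0.17, 0.1045]
ft_force: [-1.0, 0.1, 1.8]
position: [0.5966, 0.17, 0.1043]
ft_force: [-7.6, -3.0, 17.4]
```

The stop came at z = 0.104, which is the shut height. I'll ease off, lift clear and check.

```bash
(python3 -m crank '[[[0,0,0.5,0,1],[0,0,0,0,1]]]';python3 -m crank '[[[0,0,-3,0,1],[0,0,-10,0,1],[0,0,-25,0,1],[0,0,-30,0,1],[0,0,-30,0,1],[0,-30,-30,0,1],[0,-35,0,0,1],[0,-35,0,0,1],[0,-35,0,0,1],[0,-35,0,0,1]]]';python3 -m crank '[[[0,-35,0,0,1],[0,-35,0,0,1],[0,-35,0,0,1],[0,-35,0,0,1],[0,-35,0,0,1],[0,0,0,0,1],[0,0,0,0,1]]]'
python3 - <<'E'
from h import *
print('pos',ctrl.get_state()['time'])
snap('top','top2');snap('side','side2')
a=cv2.imread('pics/top2.png')[140:390,140:410];b=cv2.imread('pics/side2.png')[170:480,210:460]
a=cv2.resize(a,None,fx=1.45,fy=1.45);b=cv2.resize(b,None,fx=1.6,fy=1.6)
c=np.zeros((580,800,3),np.uint8);c[:a.shape[0],:a.shape[1]]=a;c[:b.shape[0],400:400+b.shape[1]]=b
cv2.imwrite('pics/f.png',cv2.convertScaleAbs(c,alpha=1.4,beta=15))
E
) |egrep 'pos|ft'
```

```text
position: [0.5966, 0.17, 0.1044]
ft_force: [-5.9, -2.8, 15.2]
position: [0.5782, -0.0002, 0.2301]
ft_force: [-0.7, -0.1, -0.1]
position: [0.5587, -0.176, 0.2294]
ft_force: [0.2, 1.9, 0.4]
pos 19.75
```

View pics/f.png

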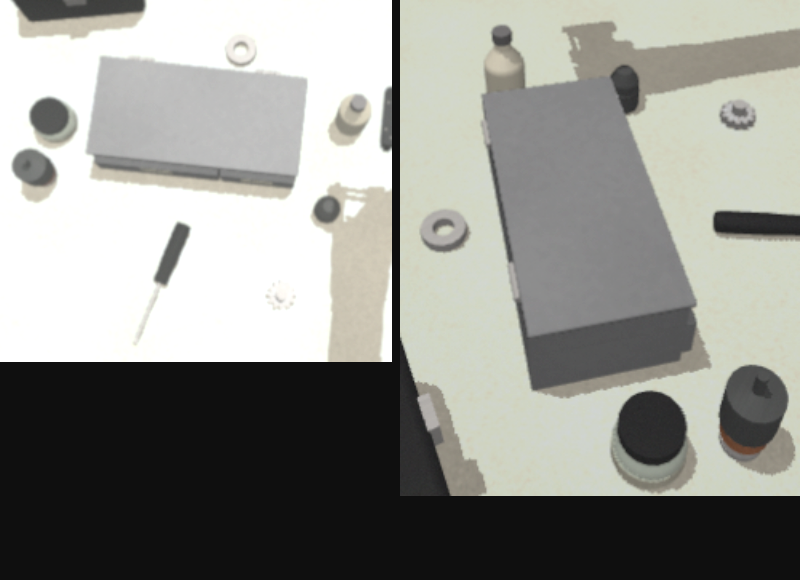

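The lid lies shut, both drawer fronts are flush at about (97–297,170) in the picture, and the bystanders are where they were. I'm handing in.

```bash
python3 -c "
from bench import job
print(job.close_job())"
```

```text
the job is handed in; nothing more can be done
None
```

The chest is closed and the job handed in: both drawers were pushed home first, then the lid was lowered gently until shut, in about 20 s, and no loose parts appear moved in the final pictures.

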